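# Lock a bulkhead lamp's collar with its two-pin spanner

## Task

Lock the diffuser of the lamp: lift the two-pin spanner off its wooden block, put both prongs into the lamp collar's two holes, turn the collar clockwise until its black tab touches the diffuser's blue lug, and then turn on one eighth of a turn (45 degrees) more, so that the collar's black line meets the red line on the housing and the blue lug has been pushed round. Then put the spanner back astride its block. The gripper itself must not touch the lamp, and the torch, the tester and the boxed bulb must be left where they are.

Things in the scene. Friction and masses are not known exactly. Their poses are not given: they have to be found in the camera images.
- lamp: Round grey bulkhead lamp, fixed face up on a 180 x 180 x 10 mm board, 160 mm in diameter, housing top 48 mm above the shelf. Origin on its vertical axis at shelf height. On that axis turn a white collar (ring of 36 to 67 mm radius, 16 mm thick, flat top 64 mm above the shelf, two holes 100 mm apart) and, inside it, a white domed diffuser that rises to 77 mm.
- lamp_axis (a point): Point on the lamp's axis at the height of the collar's top face (64 mm above the shelf). Its frame is fixed to the lamp.
- hole_a (a point): Centre of the mouth of one hole of the collar, 50 mm from the axis; it turns with the collar. The holes are straight, 14 mm wide and 16 mm deep, with a dark floor. Local x points outward from the axis, z up.
- hole_b (a point): Mouth of the other hole, opposite hole_a, 50 mm from the axis.
- collar_tab (a point): Top of the black tab on the collar (8 mm wide, reaching inward over 28 to 44 mm radius, 73 mm above the shelf), midway round between the holes; a black line runs on outward from it over the collar's face. It turns with the collar.
- diffuser_lug (a point): Top of the blue lug on the diffuser (8 mm wide, 12 mm long radially, 73 mm above the shelf); it turns with the diffuser, and only when the tab pushes it.
- lock_mark (a point): Red line on the housing's rim, 75 mm from the axis: the black line of the collar points at it when locked.
- collar_part (a joint): Turn of the collar in rad, growing clockwise seen from above. It is 0 where the tab just touches the lug at its starting place; it starts unlocked at about -0.55 to -0.25 and should end at 0.785. It stays where it is left; friction about 0.05 N m. No stop at the lock position.
- diffuser_part (a joint): Turn of the diffuser in rad, growing clockwise from above. Starts at 0 and stays so until the tab pushes the lug; should end at 0.785. Stiff: friction about 0.15 N m, so the spanner feels about 0.2 N m from the touch on. It stays where it is left and the collar cannot draw it back: an overshoot cannot be undone.
- saddle: Fixed wooden block, 66 (x) x 70 (y) x 46 (z) mm. Origin at the centre of its underside. The spanner lies across it, bar along the block's x, a prong hanging on either side.
- spanner: Loose light-alloy two-pin spanner, 0.16 kg. Dark bar 126 (x) x 22 (y) x 10 (z) mm; origin at the centre of its underside, z up. Two round prongs, 10 mm thick, 100 mm apart along x, reach 36 mm below the origin, round-nosed. A green grip, 22 (x) x 52 (y) mm, stands crosswise from 10 to 62 mm above the origin: pinch it across x (along the bar). Either way round fits the holes.
- spanner_grip (a point): Point to grip, at the middle of the green grip, 42 mm above the spanner's origin (20 mm below the grip's top). A moderate grip of 40 to 60 N holds it firmly.
- prong_a (a point): Centre of the tip of one prong, 50 mm along the spanner's +x and 36 mm below its origin.
- prong_b (a point): Centre of the tip of the other prong, on the -x side.
- torch: Grey torch standing on its lens end, 128 mm tall, 54 mm wide. Leave it alone. Origin at its foot.
- tester: Blue-handled screwdriver tester lying on the shelf, 170 mm long along its x. Leave it alone.
- boxed_bulb: Frosted bulb in an open 66 x 66 x 70 mm carton, 104 mm tall in all. Leave it alone. Origin under its centre.
- organiser: Fixed clear acrylic organiser 130 x 210 x 90 mm holding bulbs that stand 115 mm high, with a tilt-out bin in front. Not needed. Origin under its centre.
Mind the look-alikes: they are no part of the job. Leave any purple look-alike of the saddle alone.

How it is judged (in metres and radians):
On the way, in this order (a step that is already met when the one before it is completed fails the run):
1. both prongs are at least 6 mm down in the collar's two holes before the diffuser has been turned (((horizontal distance between prong_a and hole_a below 0.005 m and z of prong_a in the frame of hole_a below -0.006 m and horizontal distance between prong_b and hole_b below 0.005 m and z of prong_b in the frame of hole_b below -0.006 m) or (horizontal distance between prong_a and hole_b below 0.005 m and z of prong_a in the frame of hole_b below -0.006 m and horizontal distance between prong_b and hole_a below 0.005 m and z of prong_b in the frame of hole_a below -0.006 m)) and value of joint diffuser_part below 0.05 rad), for 0.2 s.
2. with both prongs still in the holes, the collar has been turned to the touch and 45 degrees on (within 7 degrees), carrying the diffuser with it (((horizontal distance between prong_a and hole_a below 0.005 m and z of prong_a in the frame of hole_a below -0.006 m and horizontal distance between prong_b and hole_b below 0.005 m and z of prong_b in the frame of hole_b below -0.006 m) or (horizontal distance between prong_a and hole_b below 0.005 m and z of prong_a in the frame of hole_b below -0.006 m and horizontal distance between prong_b and hole_a below 0.005 m and z of prong_b in the frame of hole_a below -0.006 m)) and value of joint collar_part between 0.665 and 0.905 rad and value of joint diffuser_part between 0.665 and 0.905 rad), for 0.2 s.
At the end, for the whole second after the job is handed in: The collar and the diffuser both stand 45 degrees (within 7 degrees) clockwise of the place of first touch; the spanner rests level astride its block, bar on the block's top, centred within 30 mm, a prong on either side, released and still (value of joint collar_part between 0.665 and 0.905 rad and value of joint diffuser_part between 0.665 and 0.905 rad and z of spanner in the frame of saddle between 0.043 and 0.049 m and horizontal distance between spanner and saddle below 0.03 m and angle between the x axis of spanner and the x axis of saddle, either way round below 0.5 rad and angle between spanner's own z axis and vertical below 0.08 rad and linear speed of spanner below 0.02 m/s).
It fails at once if the gripper or arm touches the lamp (contact force between any of the fingers, the arm and lamp above 1 N).
It fails at once if a bystander (torch, tester, boxed bulb) is moved by more than 20 mm or the torch or boxed bulb is tipped (distance of any of torch, tester, boxed_bulb from where it was at the start of the episode above 0.02 m or angle between any of torch, boxed_bulb's own z axis and vertical above 0.3 rad).
It also fails if it takes over 56 s, if anything falls off the work surface, if the arm or the gripper's body presses on something with over 40 N, if the wrist force passes 120 N, or if a joint passes its speed limit or range.

## Robot

A 7-joint arm with a two-finger parallel gripper is mounted at the origin on the work surface. World frame = base frame: x ahead of the robot, y to its left, z up, the work surface at z = 0. Lengths are in mm, angles in rad, forces in N, time in s.
With the tool pointing down it reaches from about 350 to 900 mm from the base axis. Payload 19.9 kg.
Tool frame: the origin (TCP) lies at the very end of the fingers, on their centre line; the grasp point (between the pads) lies 19 mm behind it; z points along the fingers, y is the direction in which the jaws open and shut (so a half turn about z gives the same grasp; the last joint's range is limited). The gripper opens to 85 mm and grips with 20 to 120 N. Pads are 22 mm wide; open, the fingers measure 114 mm over their backs; the gripper's body (76 mm by 85 mm) begins 54 mm behind the grasp point. The pads swing forward as they close: fully open they stand 13 mm farther back than shut.
Start: joints at [1.296, 0.417, -0.01, 1.614, 0.005, 1.111, -0.053], TCP at [144.186, -608.122, 231.26] pointing down, gripper open.
Joint ranges: [-2.81, 2.81], [-0.39, 2.02], [-1.27, 1.25], [0.06, 2.57], [-1.19, 4.33], [0.19, 2], [-2.82, 2.82]. Speed limits (rad/s): [1.89, 1.89, 2.39, 2.39, 3.01, 3.01, 3.01].

## Interface

Orientations are given as a unit quaternion [x, y, z, w].
In Python, from rig import env gives the robot as it stands. The module is installed in compiled form; this text tells all that it offers.
- The arm moves only by the tool drive_tool, never from a script. Its argument "commands" is one flat list of numbers, 7 for each row, row after row: the shift along the world's x, y, z in m, then the turn, a rotation vector about the world's x, y, z in degrees, then the closure, from 0 (fully open) to 1 (shut). In form: [x, y, z, ax, ay, az, claw, x, y, z, ax, ay, az, claw, ...]. A call has 1 to 20 rows; each row is the pose to reach, as a shift and turn from the pose commanded when the call began; what a row does not reach only later rows make up. A row lasts 1/8 s, in which the tool goes at most 62.5 mm and 10.7 degrees, less where a joint would pass 70% of its speed; a pose out of reach is approached as far as the arm can. A call with a gripper value outside its range is refused whole. The fingers move at their own pace and stop on an object; "force" is the grip in N (left out, the last holds). Time passes only in rows, so rows that repeat a pose let the fingers close. It gives the time, the measured TCP pose, the force and the opening at its end, in the units of the state.
- env.state(): the state, without advancing time (a new reading comes with each control period).
- env.get_image(name): name is "scene" or "top"; returns a dict with "pixels" (400x640x3 uint8, red, green, blue), "fx", "fy", "cx", "cy" (pixels), "camera_from_world" (4x4, takes a point from world to camera coordinates). Camera axes: x right, y up, looking along -z (the intrinsics and any distortion apply to the point x, -y, -z); pixel columns grow to the right and rows downward; lengths in mm; the calibration is good to about 2 mm. A picture is of the moment at which its call begins. There is no depth.
- env.close_job(): hands the job in, once; it reports no verdict.
Trained networks look in a picture, given as the dict that the camera call returned (one of the last four; its "shot" number tells which), for a name from the list of things; names that differ only in an ending like _2 or _b are one class to them, and where a whole thing is asked for, a point or a joint stands for the part that bears it (a point fixed in the world has none). Each returns a list of dicts, best first, with "confidence" (0 to 1); they miss things now and then, are a little off and sometimes report something else, mostly with a low value. They report only what shows in the picture. A call takes as long as a camera call. They do not tell look-alikes from the thing itself.
- env.look_for(name, picture): "centre" ([x, y, z] in mm, in world coordinates, good to about 4 mm: the middle of the surface that is visible of it).
- env.spot_point(name, picture): "centre" ([x, y, z] in mm, in world coordinates, good to about 4 mm: a listed point, or the origin of a listed thing).
The state is a dict: "time_s": time; "joints": joint angles; "joint_velocities": joint speeds; "tau": joint torques, N m; "tool_pos": TCP position; "eef_rot": TCP orientation; "contact_force": force on the tool from outside, world axes, zero at the start; "torque": the same for the moment, N m; "gripper_width": finger opening in mm.
Only numpy, scipy, OpenCV 4.12 (cv2) and the standard library are available. Lean on these libraries where they do the work, as an engineer would, in place of code of your own. Each camera call takes 0.05 s, during which the arm holds its last target.

## Working session

There is one attempt and no reset: what is moved stays moved. The work goes in short steps, Python scripts to look and compute and a tool call to move; the robot and the scene stay as the last step left them, time stands still between calls to the robot, and variables do not carry over. Pictures are saved under pics/ and viewed, and the job is handed in when it is done.

Besides the shell and the picture viewer there is one more tool, called after "Call:" by a JSON object that holds its "api" and its "payload". drive_tool: Moves the arm, as the interface text tells. Its arguments: {"type":"object","properties":{"commands":{"type":"array","items":{"type":"number"}},"force":{"type":"number"}},"required":["commands"]}

```bash
mkdir -p pics
cat > h.py <<'E'
import numpy as np, cv2
from rig import env
def save(p,name,crop=None,scale=1):
    im=p["pixels"][:,:,::-1]
    if crop: x0,y0,x1,y1=crop; im=im[y0:y1,x0:x1]
    if scale!=1: im=cv2.resize(im,None,fx=scale,fy=scale,interpolation=cv2.INTER_CUBIC)
    cv2.imwrite("pics/"+name,im)
def proj(p,X):
    T=np.array(p["camera_from_world"]);c=T[:3,:3]@np.array(X,float)+T[:3,3]
    return np.array([p["cx"]+p["fx"]*c[0]/-c[2], p["cy"]+p["fy"]*-c[1]/-c[2]])
def unproj(p,u,v,z):
    T=np.array(p["camera_from_world"]);R=T[:3,:3];t=T[:3,3]
    d=R.T@np.array([(u-p["cx"])/p["fx"],-(v-p["cy"])/p["fy"],-1]);o=-R.T@t
    return o+d*(z-o[2])/d[2]
E
python3 - <<'E'
from h import *
a=env.get_image("scene");b=env.get_image("top")
save(a,"s0.png");save(b,"t0.png")
print(a.keys())
for n in ["saddle","spanner","lamp","torch","tester","boxed_bulb","organiser"]:
    for q,nm in((a,"s"),(b,"t")):
        print(n,nm,[(np.round(r["centre"]).tolist(),round(r["confidence"],2),proj(q,r["centre"]).round().tolist()) for r in env.spot_point(n,q)[:3]])
print(env.state())
E
```

```text
dict_keys(['pixels', 'fx', 'fy', 'cx', 'cy', 'camera_from_world', 'shot'])
saddle s [([606.0, 70.0, 4.0], 0.95, [326.0, 223.0])]
saddle t [([592.0, 196.0, -1.0], 0.65, [261.0, 215.0]), ([603.0, 74.0, 0.0], 0.63, [302.0, 211.0]), ([777.0, -33.0, -4.0], 0.37, [336.0, 156.0])]
spanner s [([587.0, 194.0, 46.0], 0.69, [368.0, 236.0]), ([658.0, -146.0, 51.0], 0.45, [256.0, 183.0])]
spanner t [([587.0, 191.0, 50.0], 0.73, [261.0, 214.0])]
lamp s [([584.0, -157.0, -0.0], 0.78, [274.0, 177.0]), ([604.0, 492.0, -2.0], 0.29, [461.0, 323.0])]
lamp t [([586.0, -156.0, 0.0], 0.61, [378.0, 216.0]), ([606.0, -140.0, 74.0], 0.28, [376.0, 205.0])]
torch s [([625.0, -396.0, -4.0], 0.76, [213.0, 147.0]), ([589.0, -120.0, 74.0], 0.71, [279.0, 168.0])]
torch t [([605.0, 489.0, -1.0], 0.72, [165.0, 212.0]), ([631.0, -398.0, -0.0], 0.67, [456.0, 201.0]), ([592.0, 197.0, -1.0], 0.34, [261.0, 215.0])]
tester s [([443.0, -426.0, -2.0], 0.5, [247.0, 112.0])]
tester t [([438.0, -423.0, 3.0], 0.6, [470.0, 264.0])]
boxed_bulb s [([774.0, -28.0, -3.0], 0.96, [258.0, 244.0])]
boxed_bulb t [([773.0, -32.0, -2.0], 0.8
[... 151 characters left out ...]
, 'joints': array([ 1.29648795,  0.41738939, -0.01033671,  1.61359632,  0.00471396,
        1.11070134, -0.05300815]), 'joint_velocities': array([ 0.0018723 , -0.00125361,  0.00077173,  0.00153969, -0.00174286,
       -0.00112618, -0.00069959]), 'tau': array([-5.62446439e-04, -8.64193439e+01,  6.77327178e-01, -4.35201144e+01,
        1.91635313e-02,  1.82237920e-03,  1.10690746e-04]), 'tool_pos': array([ 144.21088481, -608.11740342,  231.26809869]), 'eef_rot': array([ 9.93230664e-01,  1.16158713e-01, -2.23956186e-05, -3.18044160e-05]), 'contact_force': array([-0.98110088,  0.26825672,  0.02468664]), 'torque': array([-0.01173886, -0.0079702 , -0.03339172]), 'gripper_width': 85.40344949601926}
```

View pics/s0.png

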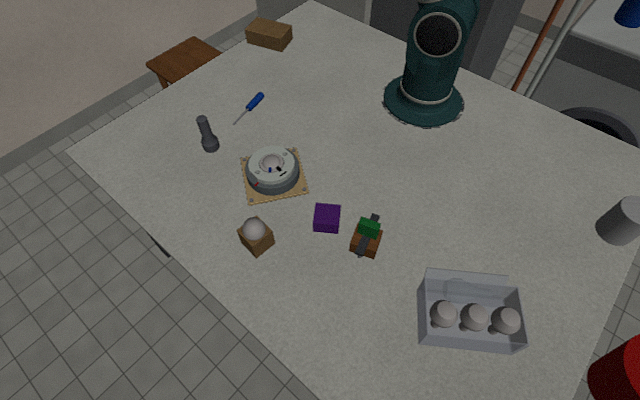

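View pics/t0.png

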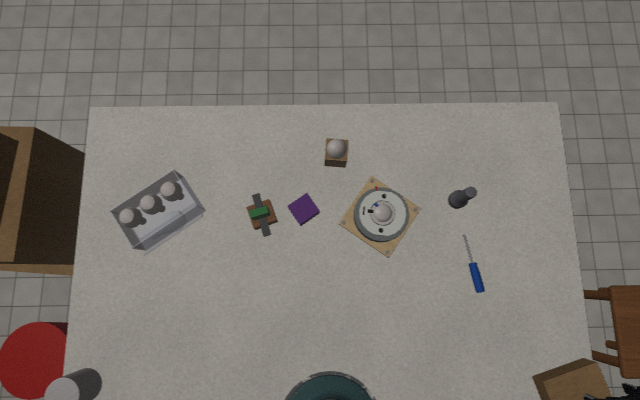

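Run:
```python
from h import *
a=env.get_image("scene");b=env.get_image("top")
save(b,"t1.png",(330,170,430,260),8);save(a,"s1.png",(230,135,320,210),8)
save(b,"t2.png",(230,180,330,250),8);save(a,"s2.png",(300,190,400,265),8)
for n in ["lamp_axis","hole_a","hole_b","collar_tab","diffuser_lug","lock_mark","spanner_grip","prong_a","prong_b"]:
    for q,nm in((a,"s"),(b,"t")):
        print(n,nm,[(np.round(r["centre"]).tolist(),round(r["confidence"],2),proj(q,r["centre"]).round(1).tolist()) for r in env.spot_point(n,q)[:3]])
```

```text
lamp_axis s [([586.0, -161.0, 65.0], 0.77, [270.0, 162.5])]
lamp_axis t [([587.0, -157.0, 61.0], 0.55, [381.2, 212.4])]
hole_a s [([632.0, -166.0, 67.0], 0.69, [257.2, 171.0]), ([536.0, -153.0, 66.0], 0.56, [283.9, 153.8])]
hole_a t [([631.0, -166.0, 62.0], 0.97, [383.5, 197.5]), ([534.0, -153.0, 64.0], 0.83, [380.5, 230.7])]
hole_b s [([632.0, -166.0, 67.0], 0.69, [257.2, 171.0]), ([536.0, -153.0, 66.0], 0.56, [283.9, 153.8])]
hole_b t [([631.0, -166.0, 62.0], 0.97, [383.5, 197.5]), ([534.0, -153.0, 64.0], 0.83, [380.5, 230.7])]
collar_tab s [([590.0, -120.0, 74.0], 0.6, [278.8, 168.6])]
collar_tab t [([590.0, -124.0, 73.0], 0.62, [370.1, 210.8])]
diffuser_lug s [([611.0, -136.0, 73.0], 0.53, [269.4, 170.3])]
diffuser_lug t [([608.0, -143.0, 75.0], 0.74, [376.5, 204.5])]
lock_mark s [([656.0, -146.0, 50.0], 0.64, [256.6, 183.2]), ([584.0, -156.0, 60.0], 0.46, [272.0, 164.2]), ([633.0, -168.0, 67.0], 0.2, [256.3, 170.7])]
lock_mark t [([662.0, -140.0, 48.0], 0.86, [373.6, 188.0])]
spanner_grip s []
spanner_grip t [([583.0, 191.0, 86.0], 0.77, [258.9, 213.9])]
prong_a s [([634.0, 203.0, 9.0], 0.84, [358.0, 257.2])]
prong_a t [([662.0, -141.0, 49.0], 0.54, [373.9, 188.0])]
prong_b s [([634.0, 203.0, 9.0], 0.84, [358.0, 257.2])]
prong_b t [([662.0, -141.0, 49.0], 0.54, [373.9, 188.0])]
```

```bash
ls pics
```

```text
s0.png
s1.png
s2.png
t0.png
t1.png
t2.png
```

View pics/t1.png

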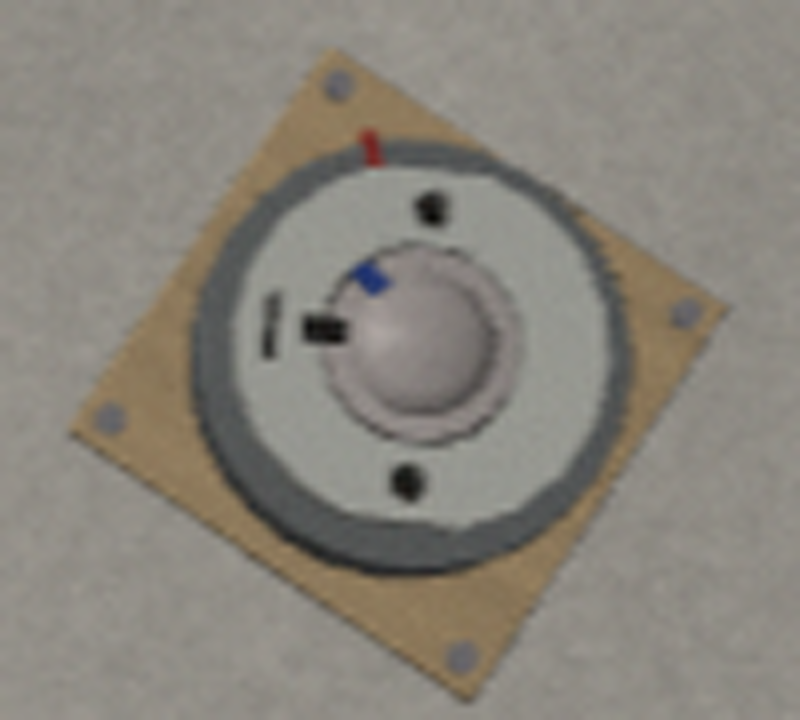

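View pics/t2.png

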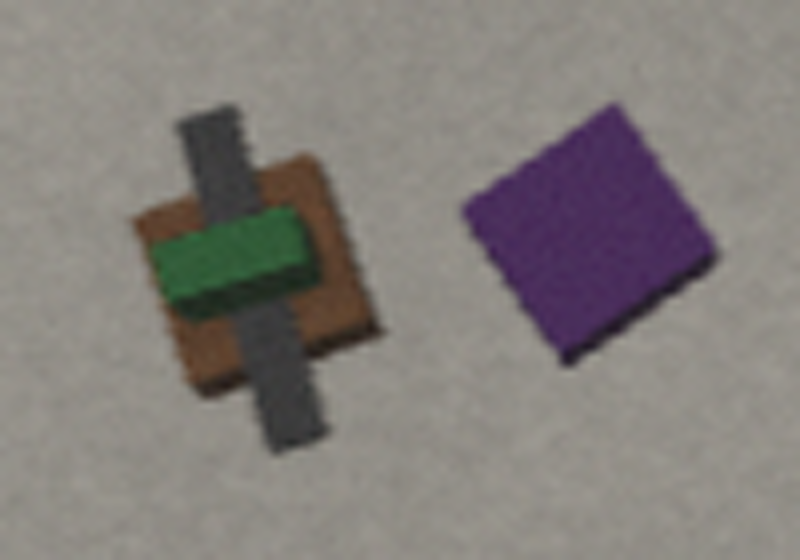

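View pics/s1.png

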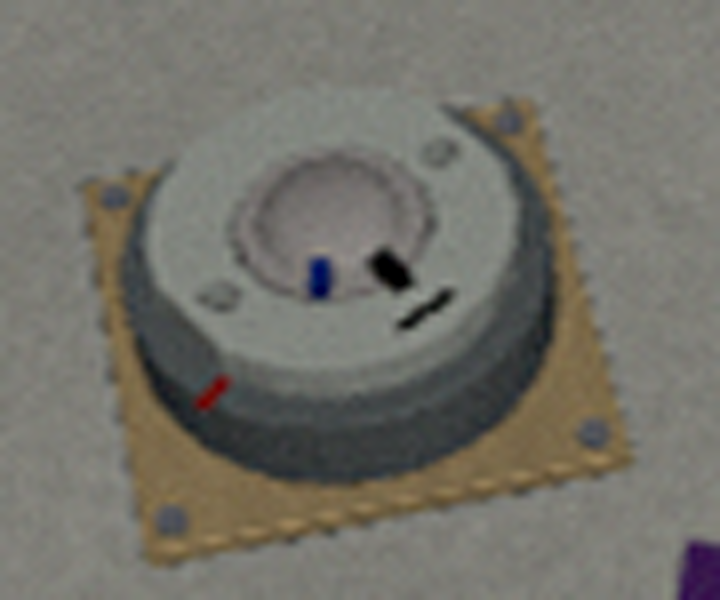

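View pics/s2.png

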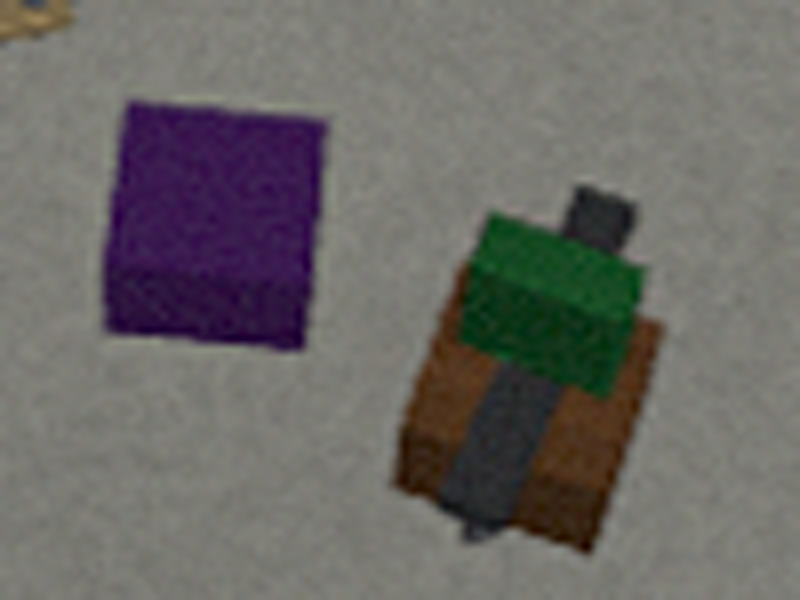

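```bash
cat > m.py <<'E'
from h import *
from scipy.optimize import least_squares
a=env.get_image("scene");b=env.get_image("top")
for q in(a,b):
    T=np.array(q["camera_from_world"]);print("cam",(-T[:3,:3].T@T[:3,3]).round(),q["fx"])
def px(o,u,v): return np.array([o[0]+(u+.5)/8-.5,o[1]+(v+.5)/8-.5])
t1=lambda u,v:(b,px((330,170),u,v)); s1=lambda u,v:(a,px((230,135),u,v))
t2=lambda u,v:(b,px((230,180),u,v)); s2=lambda u,v:(a,px((300,190),u,v))
def show(name,c,z): 
    print(name,[unproj(q,*p,z)[:2].round(1).tolist() for q,p in c])
show("holes_t",[t1(432,209),t1(407,483)],64);show("holes_s",[s1(220,297),s1(441,153)],64)
show("tab",[t1(325,329),s1(391,270)],73);show("line",[t1(272,325),s1(427,309)],64)
show("lug",[t1(370,277),s1(320,278)],73);show("red",[t1(371,148),s1(213,393)],48)
show("bar_t",[t2(177,123),t2(238,104),t2(328,432),t2(275,453)],56)
show("bar_s",[s2(578,187),s2(637,205),s2(515,520),s2(440,495)],56)
show("green_t",[t2(152,243),t2(293,206),t2(312,243),t2(170,290)],108)
show("green_s",[s2(490,212),s2(647,268),s2(637,312),s2(470,258)],108)
show("sad_t",[t2(132,220),t2(313,152),t2(378,322),t2(197,390)],46)
show("purple_t",[t2(612,102),t2(718,248),t2(568,356),t2(462,210)],46)
# collar outer circle + inner in top: fit via segmentation of brightness
E
python3 m.py
```

```text
cam [1013.  407.  905.] 374.33344863319
cam [ 410.   26. 1196.] 399.050910705935
holes_t [[635.6, -165.7], [536.2, -152.7]]
holes_s [[633.1, -165.9], [533.1, -152.7]]
tab [[590.6, -124.2], [589.2, -122.3]]
line [[593.7, -106.4], [589.0, -105.9]]
lug [[609.2, -141.0], [608.2, -139.0]]
red [[661.9, -146.9], [657.7, -147.3]]
bar_t [[643.4, 217.3], [650.2, 195.2], [530.1, 161.0], [522.8, 179.8]]
bar_s [[527.6, 162.7], [520.5, 181.7], [638.5, 220.3], [646.9, 197.3]]
green_t [[590.6, 216.3], [603.0, 167.9], [590.0, 161.1], [574.1, 209.7]]
green_s [[582.5, 162.3], [567.2, 211.2], [581.8, 217.9], [599.7, 167.7]]
sad_t [[609.5, 234.6], [634.1, 168.9], [570.9, 144.5], [546.9, 209.7]]
purple_t [[651.7, 59.2], [596.8, 20.7], [557.8, 75.5], [611.9, 114.2]]
```

The wooden block at top-view (261,214), with the spanner across it, is the saddle. The purple block at (303,209) is the look-alike, confirmed in the enlarged crop.

- **Lamp:** the centre is about (584.5, -159.3). The hole axis is at -7.5°, and it must turn about 73° clockwise.
- **Spanner:** the centre is about (585, 189.3), at 16.8°.

Next I move above the spanner.

Call:
{"api": "drive_tool", "payload": {"commands": [0.028, 0.05, 0, 0, 0, 6, 0, 0.055, 0.1, 0, 0, 0, 12, 0, 0.083, 0.15, 0, 0, 0, 18, 0, 0.11, 0.2, 0, 0, 0, 24, 0, 0.138, 0.25, 0, 0, 0, 30, 0, 0.166, 0.3, 0, 0, 0, 36, 0, 0.193, 0.35, 0, 0, 0, 42, 0, 0.221, 0.4, 0, 0, 0, 48, 0, 0.249, 0.45, 0, 0, 0, 54, 0, 0.276, 0.5, 0, 0, 0, 60, 0, 0.304, 0.55, 0, 0, 0, 66, 0, 0.332, 0.6, 0, 0, 0, 72, 0, 0.359, 0.65, 0, 0, 0, 78, 0, 0.387, 0.7, 0, 0, 0, 84, 0, 0.415, 0.75, -0.02, 0, 0, 90, 0, 0.441, 0.797, -0.05, 0, 0, 93.4, 0, 0.441, 0.797, -0.08, 0, 0, 93.4, 0, 0.441, 0.797, -0.08, 0, 0, 93.4, 0], "force": 50}}

```text
time_s: 4.15
tool_pos: [584.1, 188.7, 149.3]
eef_rot: [0.596, 0.803, -0.001, -0.001]
contact_force: [-0.5, -0.3, 0.4]
gripper_width: 85.0
```

Run:
```python
from h import *
from scipy.spatial.transform import Rotation as R
a=env.get_image("scene");b=env.get_image("top")
s=env.state();print(s["tool_pos"],R.from_quat(s["eef_rot"]).as_matrix().round(4).tolist(),s["time_s"],s["joints"].round(2))
save(b,"t3.png",(210,160,310,235),8);save(a,"s3.png",(300,150,420,265),6)
```

```text
[585.47601187 188.47922923 152.23400798] [[-0.2873, 0.9578, 0.0005], [0.9578, 0.2873, -0.0001], [-0.0003, 0.0004, -1.0]] 4.25 [ 0.15  0.58 -0.71  1.69  0.43  1.03 -0.41]
```

View pics/s3.png

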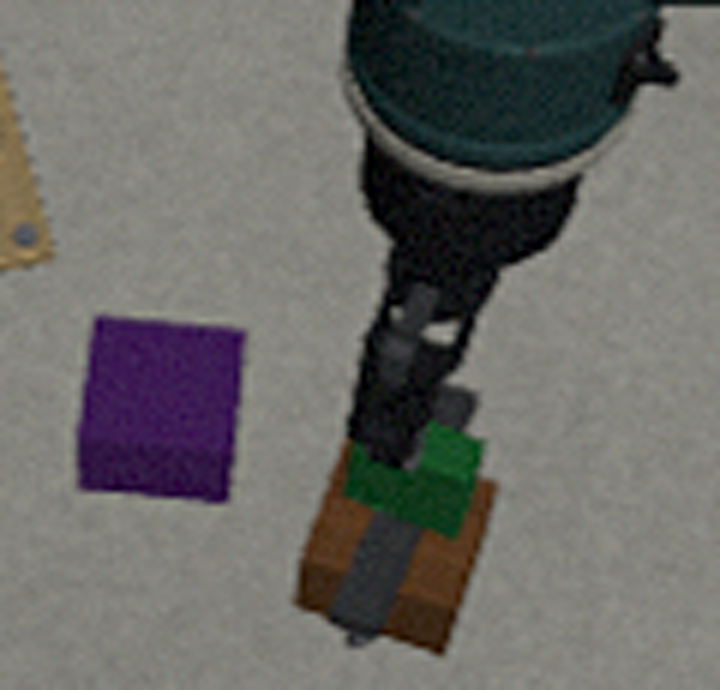

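View pics/t3.png

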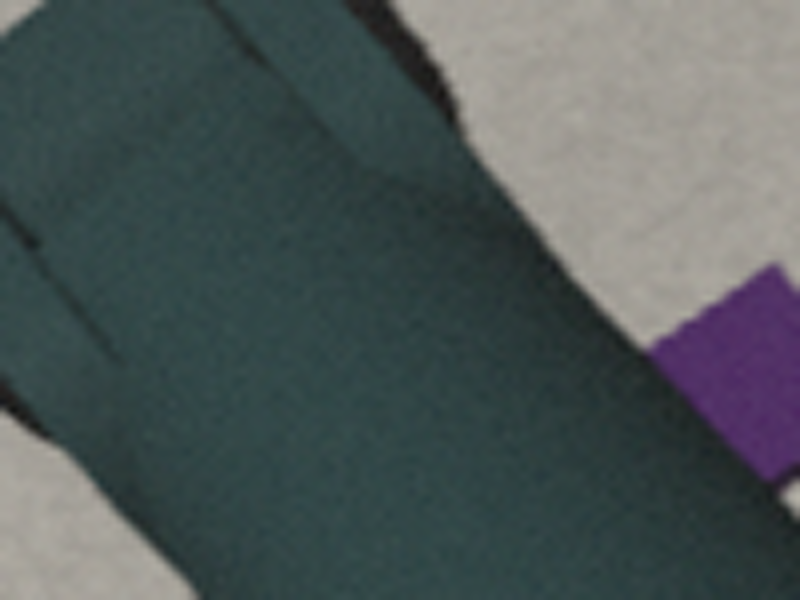

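Call:
{"api": "drive_tool", "payload": {"commands": [0, 0, -0.02, 0, 0, 0, 0, 0, 0, -0.04, 0, 0, 0, 0, 0, 0, -0.06, 0, 0, 0, 0, 0, 0, -0.075, 0, 0, 0, 0, 0, 0, -0.082, 0, 0, 0, 0, 0, 0, -0.082, 0, 0, 0, 0, 0, 0, -0.082, 0, 0, 0, 1, 0, 0, -0.082, 0, 0, 0, 1, 0, 0, -0.082, 0, 0, 0, 1, 0, 0, -0.082, 0, 0, 0, 1, 0, 0, -0.082, 0, 0, 0, 1, 0, 0, -0.082, 0, 0, 0, 1, 0, 0, -0.082, 0, 0, 0, 1, 0, 0, -0.082, 0, 0, 0, 1], "force": 50}}

```text
time_s: 6.0
tool_pos: [585.4, 188.9, 69.6]
eef_rot: [0.597, 0.802, 0.0, 0.0]
contact_force: [-1.6, -0.2, 5.8]
gripper_width: 21.1
```

Run:
```python
from h import *
a=env.get_image("scene")
s=env.state();print(s["tool_pos"],s["gripper_width"],s["contact_force"],s["time_s"],s["joints"].round(2))
save(a,"s4.png",(300,150,420,265),6)
```

```text
[585.41025774 188.95965444  69.63004382] 21.783571514875092 [-0.68769592 -0.69762459  5.52897622] 6.05 [ 0.11  0.68 -0.65  1.74  0.51  0.89 -0.47]
```

View pics/s4.png

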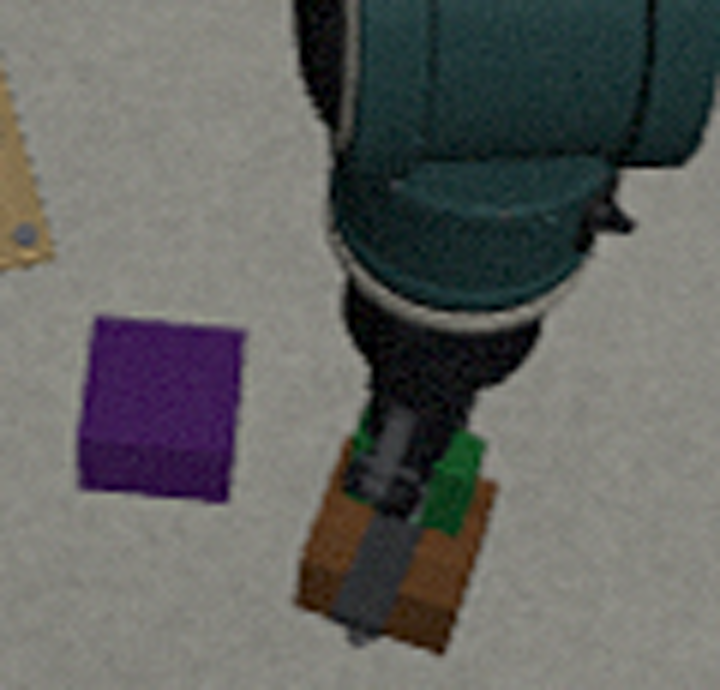

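Call:
{"api": "drive_tool", "payload": {"commands": [0, 0, 0.03, 0, 0, 0, 1, 0, 0, 0.07, 0, 0, 0, 1, 0, 0, 0.11, 0, 0, 0, 1, 0, -0.02, 0.13, 0, 0, -2, 1, 0, -0.06, 0.13, 0, 0, -5, 1, 0, -0.11, 0.13, 0, 0, -8, 1, 0, -0.16, 0.13, 0, 0, -11, 1, 0, -0.21, 0.13, 0, 0, -15, 1, -0.001, -0.26, 0.13, 0, 0, -18, 1, -0.001, -0.31, 0.13, 0, 0, -22, 1, -0.001, -0.34, 0.13, 0, 0, -24.2, 1, -0.001, -0.348, 0.13, 0, 0, -24.2, 1, -0.001, -0.348, 0.12, 0, 0, -24.2, 1, -0.001, -0.348, 0.09, 0, 0, -24.2, 1, -0.001, -0.348, 0.078, 0, 0, -24.2, 1, -0.001, -0.348, 0.078, 0, 0, -24.2, 1, -0.001, -0.348, 0.078, 0, 0, -24.2, 1]}}

```text
time_s: 8.18
tool_pos: [584.7, -158.7, 148.1]
eef_rot: [0.751, 0.66, 0.0, 0.0]
contact_force: [0.5, 1.0, -1.6]
gripper_width: 21.3
```

Run:
```python
from h import *
a=env.get_image("scene");b=env.get_image("top")
s=env.state();print(s["tool_pos"],s["eef_rot"],s["gripper_width"],s["contact_force"],s["time_s"],s["joints"].round(2))
save(a,"s5.png",(220,90,320,165+45),8*0.8)
save(b,"t5.png",(330,170,430,245),8)
save(a,"s5f.png")
```

```text
[ 584.66197782 -159.06607957  148.15156528] [7.51570111e-01 6.59652931e-01 2.95591954e-04 5.39271330e-04] 21.256764952235937 [-0.04329586 -0.50377766 -2.13179736] 8.275 [ 0.63  0.53 -0.56  1.72  0.33  0.98 -0.18]
```

View pics/s5.png

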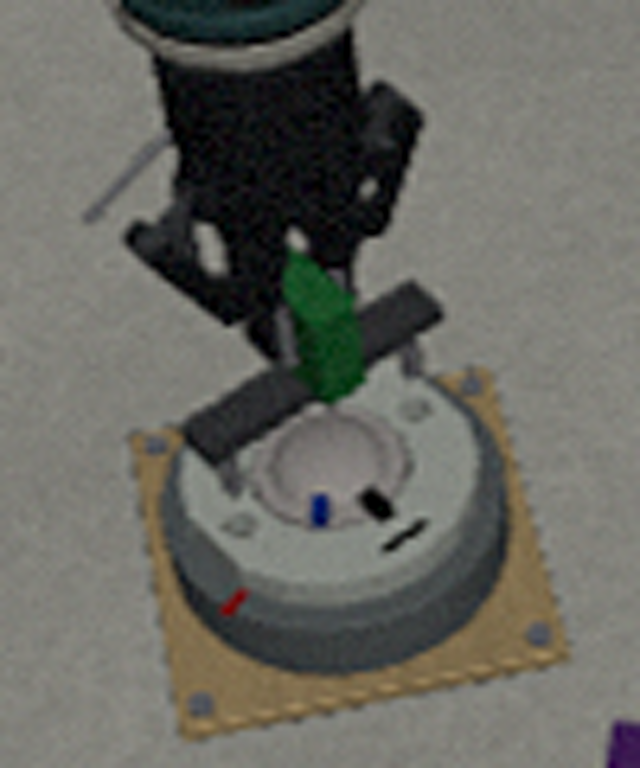

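View pics/t5.png

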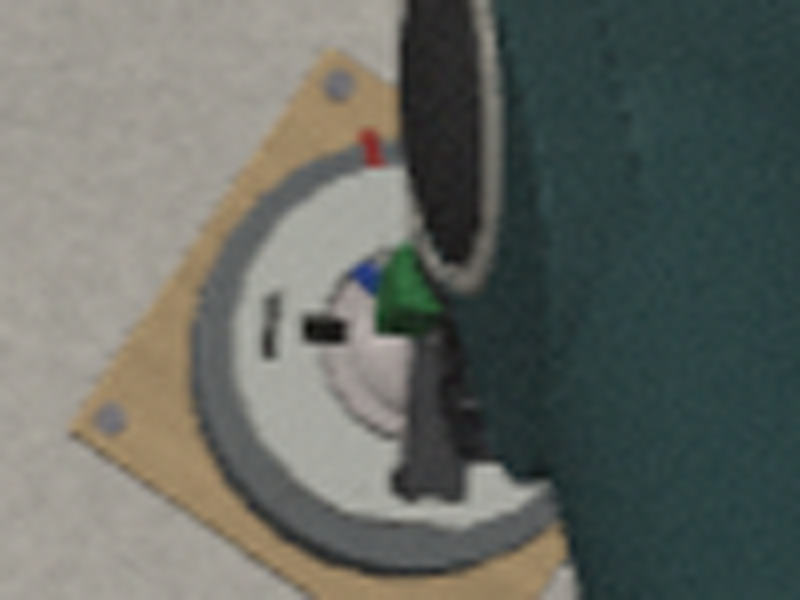

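Run:
```python
from h import *
a=env.get_image("scene")
def g(u,v): return 220+(u+.5)/6.4-.5, 90+(v+.5)/6.4-.5
for n,p in dict(near=(234,490),far=(414,372)).items():
    print(n,unproj(a,*g(*p),89).round(1))
for n,p in dict(hn=(239,524),hf=(416,409)).items(): print(n,unproj(a,*g(*p),64).round(1))
crop=(240,115,300,180);S=9
im=cv2.resize(a["pixels"][crop[1]:crop[3],crop[0]:crop[2],::-1],None,fx=S,fy=S,interpolation=cv2.INTER_CUBIC).copy()
cv2.imwrite("pics/s6.png",im)
T=np.array([584.7,-159.0,148.1]);y=-7.45*np.pi/180
ex=np.array([np.cos(y),np.sin(y),0]);ey=np.array([-np.sin(y),np.cos(y),0]);O=T-[0,0,23]
def d(X,Y,Z): 
    u,v=proj(a,O+ex*X+ey*Y+[0,0,Z]);return (int((u-crop[0]+.5)*S-.5),int((v-crop[1]+.5)*S-.5))
for X in(-63,63):
    for Y in(-11,11): cv2.circle(im,d(X,Y,10),3,(0,255,255),-1)
for Y in(-26,26): 
    for X in(-11,11): cv2.circle(im,d(X,Y,62),3,(255,0,255),-1)
for X in(-50,50):
    for Yy in(-5,5): cv2.line(im,d(X,Yy,0),d(X,Yy,-31),(0,255,0),1)
    cv2.circle(im,d(X,0,-36),3,(0,0,255),-1)
cv2.imwrite("pics/s7.png",im)
```

```text
near [ 632.4 -165.1   89. ]
far [ 531.7 -152.8   89. ]
hn [ 632.8 -166.8   64. ]
hf [ 532.8 -153.4   64. ]
```

View pics/s6.png

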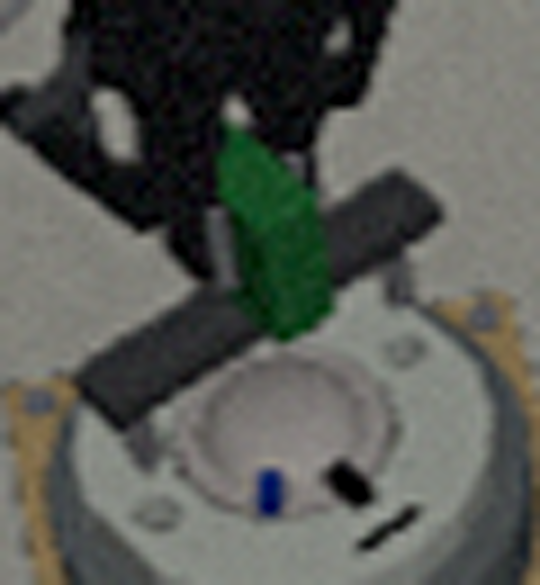

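View pics/s7.png

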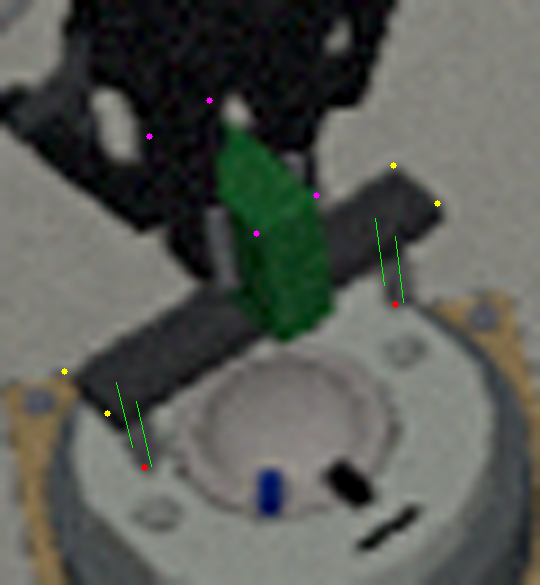

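Call:
{"api": "drive_tool", "payload": {"commands": [0.0005, -0.0005, -0.01, 0, 0, 0, 1, 0.0005, -0.0005, -0.018, 0, 0, 0, 1, 0.0005, -0.0005, -0.02, 0, 0, 0, 1, 0.0005, -0.0005, -0.02, 0, 0, 0, 1]}}

```text
time_s: 8.82
tool_pos: [584.6, -159.5, 127.1]
eef_rot: [0.752, 0.66, -0.0, -0.0]
contact_force: [-0.4, 2.1, -1.6]
gripper_width: 21.2
```

```bash
cat > ov.py <<'E'
from h import *
import sys
from scipy.spatial.transform import Rotation as R
def ov(name,crop=(240,115,300,180),S=9,dx=0,dy=0,dz=0):
    a=env.get_image("scene");s=env.state()
    im=cv2.resize(a["pixels"][crop[1]:crop[3],crop[0]:crop[2],::-1],None,fx=S,fy=S,interpolation=cv2.INTER_CUBIC).copy()
    cv2.imwrite("pics/"+name+".png",im)
    M=R.from_quat(s["eef_rot"]).as_matrix();T=s["tool_pos"]
    print(T.round(2),"y az",np.degrees(np.arctan2(M[1,1],M[0,1])).round(2),"tilt",M[:,2].round(4),"F",s["contact_force"].round(1),"M",s["torque"].round(2),s["time_s"],"w",s["gripper_width"],s["joints"].round(2))
    return a
if __name__=="__main__": ov(sys.argv[1])
E
python3 ov.py s8
```

```text
[ 584.76 -159.57  127.28] y az -7.46 tilt [-1.e-04  1.e-04 -1.e+00] F [-0.3  0.7 -1.9] M [-0.04 -0.06 -0.01] 8.875 w 21.435511492248384 [ 0.63  0.56 -0.55  1.74  0.35  0.95 -0.19]
```

View pics/s8.png

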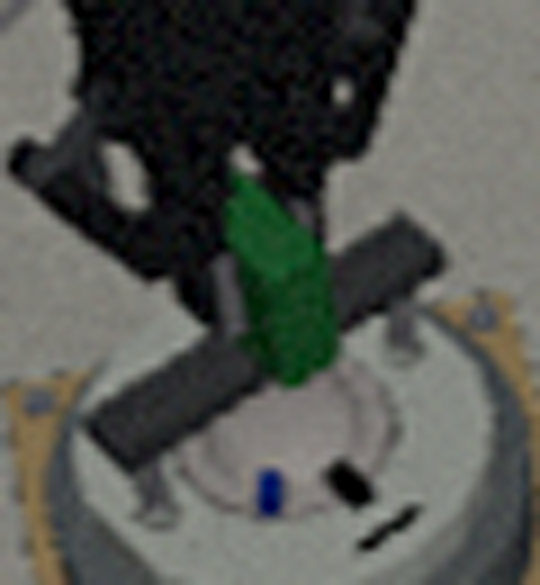

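Call:
{"api": "drive_tool", "payload": {"commands": [0, 0, -0.002, 0, 0, 0, 1, 0, 0, -0.004, 0, 0, 0, 1, 0, 0, -0.006, 0, 0, 0, 1, 0, 0, -0.008, 0, 0, 0, 1, 0, 0, -0.008, 0, 0, 0, 1]}}

```text
time_s: 9.5
tool_pos: [584.6, -159.6, 119.1]
eef_rot: [0.752, 0.66, -0.0, -0.0]
contact_force: [0.1, 0.3, -1.5]
gripper_width: 21.2
```

```bash
python3 ov.py s9
```

```text
[ 584.67 -159.58  119.2 ] y az -7.46 tilt [-2.e-04  0.e+00 -1.e+00] F [ 1.  -0.8 -2. ] M [-0.02 -0.03  0.  ] 9.55 w 21.342509857017475 [ 0.62  0.57 -0.54  1.74  0.35  0.93 -0.2 ]
```

View pics/s9.png

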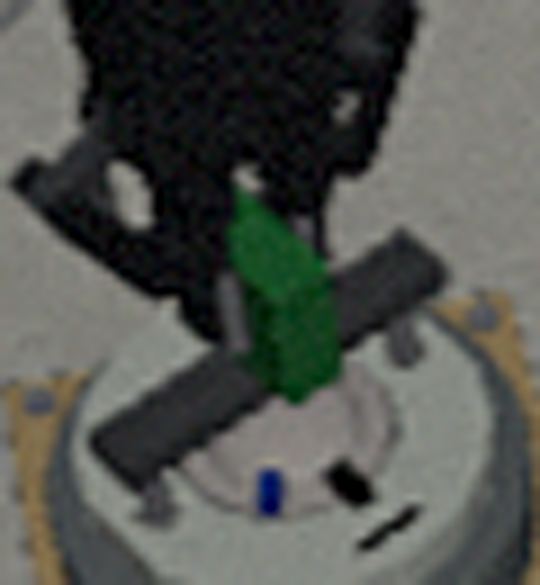

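Call:
{"api": "drive_tool", "payload": {"commands": [0, 0, -0.002, 0, 0, 0, 1, 0, 0, -0.004, 0, 0, 0, 1, 0, 0, -0.006, 0, 0, 0, 1, 0, 0, -0.008, 0, 0, 0, 1, 0, 0, -0.0085, 0, 0, 0, 1, 0, 0, -0.0085, 0, 0, 0, 1, 0, 0, -0.0085, 0, 0, 0, 1]}}

```text
time_s: 10.42
tool_pos: [584.8, -159.6, 110.8]
eef_rot: [0.752, 0.66, -0.0, 0.0]
contact_force: [-0.3, -0.8, -0.7]
gripper_width: 21.5
```

```bash
python3 ov.py s10
```

```text
[ 584.73 -159.63  110.84] y az -7.46 tilt [ 0.e+00 -1.e-04 -1.e+00] F [ 0.2  0.3 -2. ] M [-0.05  0.02  0.02] 10.475 w 21.549011611410997 [ 0.62  0.58 -0.54  1.75  0.36  0.92 -0.2 ]
```

View pics/s10.png

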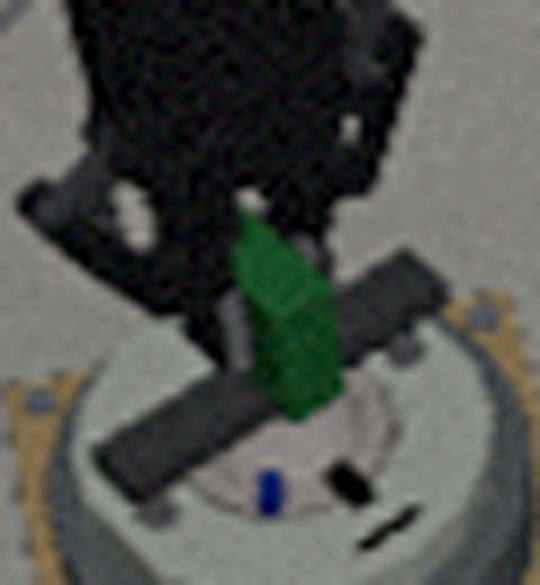

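Call:
{"api": "drive_tool", "payload": {"commands": [0, 0, 0, 0, 0, -2, 1, 0, 0, 0, 0, 0, -5, 1, 0, 0, 0, 0, 0, -8, 1, 0, 0, 0, 0, 0, -11, 1, 0, 0, 0, 0, 0, -14, 1, 0, 0, 0, 0, 0, -17, 1, 0, 0, 0, 0, 0, -20, 1, 0, 0, 0, 0, 0, -20, 1]}}

```text
time_s: 11.48
tool_pos: [584.6, -159.6, 110.8]
eef_rot: [0.855, 0.519, -0.0, 0.0]
contact_force: [-0.3, -0.2, -3.2]
gripper_width: 21.4
```

```bash
python3 ov.py s11
```

```text
[ 584.63 -159.61  110.77] y az -27.44 tilt [-2.e-04 -1.e-04 -1.e+00] F [-1.3 -1.2 -2. ] M [-0.15  0.28  0.07] 11.525 w 22.15866686255868 [ 0.56  0.56 -0.46  1.75  0.31  0.9  -0.51]
```

View pics/s11.png

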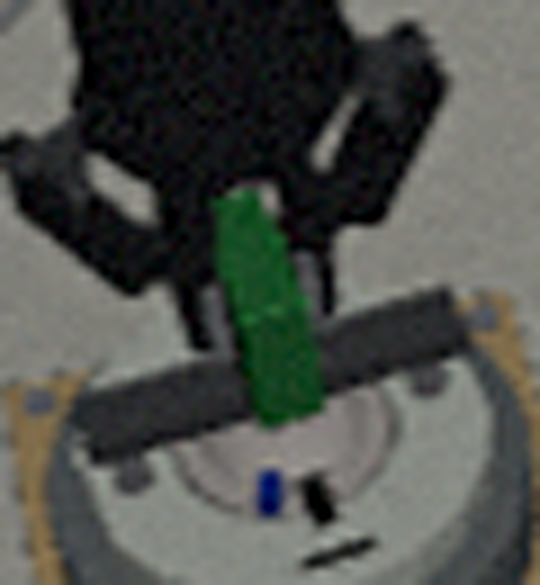

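Call:
{"api": "drive_tool", "payload": {"commands": [0, 0, 0, 0, 0, -3, 1, 0, 0, 0, 0, 0, -6, 1, 0, 0, 0, 0, 0, -9, 1, 0, 0, 0, 0, 0, -12, 1, 0, 0, 0, 0, 0, -15, 1, 0, 0, 0, 0, 0, -18, 1, 0, 0, 0, 0, 0, -21, 1, 0, 0, 0, 0, 0, -24, 1, 0, 0, 0, 0, 0, -27, 1, 0, 0, 0, 0, 0, -30, 1, 0, 0, 0, 0, 0, -33, 1, 0, 0, 0, 0, 0, -36, 1, 0, 0, 0, 0, 0, -38, 1, 0, 0, 0, 0, 0, -40, 1, 0, 0, 0, 0, 0, -40, 1]}}

```text
time_s: 13.4
tool_pos: [584.1, -159.5, 110.6]
eef_rot: [0.981, 0.196, -0.001, -0.0]
contact_force: [-4.6, 0.6, 0.5]
gripper_width: 21.4
```

```bash
python3 ov.py s12
python3 - <<'E'
from h import *
b=env.get_image("top");save(b,"t12.png",(330,170,430,245),8)
E
```

```text
[ 584.23 -159.5   110.6 ] y az -67.4 tilt [-1.1e-03  2.0e-04 -1.0e+00] F [-4.1  0.2 -0.5] M [0.11 1.25 0.23] 13.45 w 21.371374032605686 [ 0.44  0.54 -0.3   1.75  0.2   0.88 -1.12]
```

View pics/s12.png

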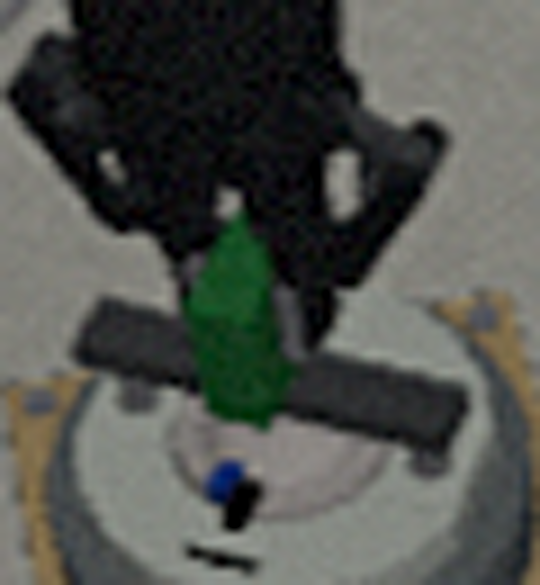

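View pics/t12.png

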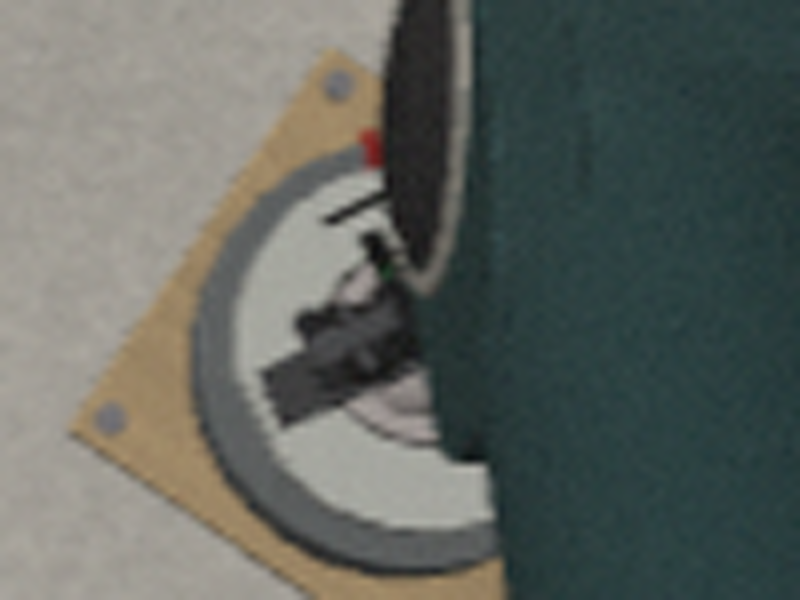

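Run:
```python
from h import *
a=env.get_image("scene")
save(a,"s13.png",(240,150,300,195),12)
g=lambda u,v:(240+(u+.5)/9-.5,115+(v+.5)/9-.5)
C=np.array([583.1,-159.3])
for n,p,z in(("tab",(240,502),73),("line",(222,557),64),("prongN",(135,398),64),("prongF",(430,458),64)):
    X=unproj(a,*g(*p),z)[:2]-C;print(n,X.round(1),np.degrees(np.arctan2(X[1],X[0])).round(1),np.hypot(*X).round(1))
```

```text
tab [33.8 15.7] 24.9 37.3
line [48.7 21.2] 23.5 53.1
prongN [ 21.5 -47. ] -65.4 51.6
prongF [-22.7  43.4] 117.7 49.0
```

View pics/s13.png

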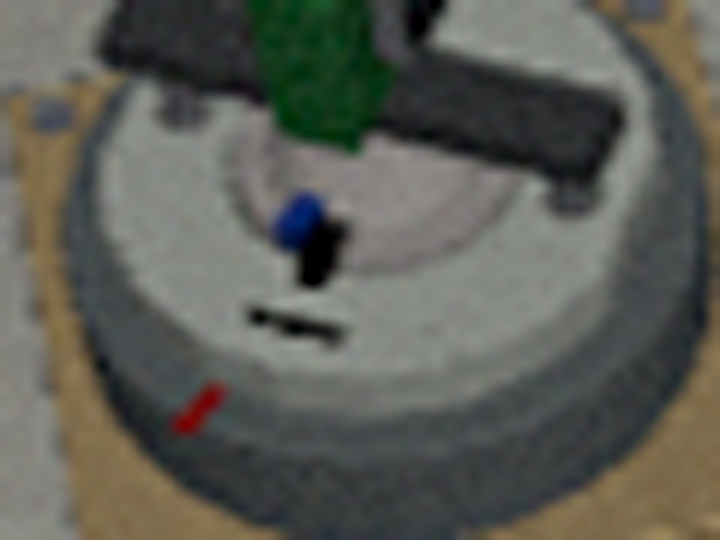

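Call:
{"api": "drive_tool", "payload": {"commands": [0, 0, 0, 0, 0, -2, 1, 0, 0, 0, 0, 0, -4, 1, 0, 0, 0, 0, 0, -6, 1, 0, 0, 0, 0, 0, -8, 1, 0, 0, 0, 0, 0, -10, 1, 0, 0, 0, 0, 0, -12, 1, 0, 0, 0, 0, 0, -14, 1, 0, 0, 0, 0, 0, -15, 1, 0, 0, 0, 0, 0, -15, 1, 0, 0, 0, 0, 0, -15, 1, 0, 0, 0, 0, 0, -15, 1]}}

```text
time_s: 14.92
tool_pos: [584.6, -159.4, 110.6]
eef_rot: [0.998, 0.066, -0.0, -0.0]
contact_force: [-4.2, 2.2, -1.5]
gripper_width: 21.4
```

```bash
python3 ov.py s14
python3 - <<'E'
from h import *
a=env.get_image("scene")
save(a,"s15.png",(240,150,300,195),12)
E
```

```text
[ 584.63 -159.41  110.68] y az -82.44 tilt [-2.e-04  4.e-04 -1.e+00] F [-3.7  1.9 -1.8] M [0.59 1.16 0.2 ] 14.975 w 21.493483980893277 [ 0.4   0.53 -0.24  1.75  0.16  0.87 -1.35]
```

View pics/s15.png

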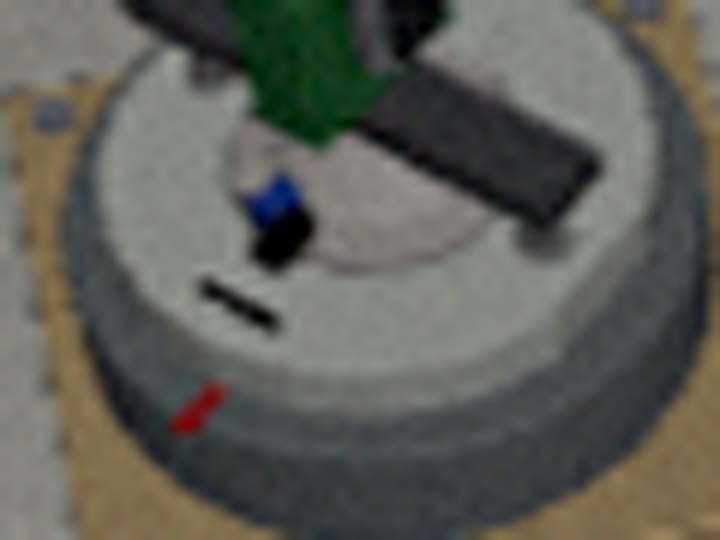

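Run:
```python
from h import *
a=env.get_image("scene")
g=lambda u,v:(240+(u+.5)/12-.5,150+(v+.5)/12-.5)
for C in((583.1,-159.3),(584.5,-159.3)):
  for n,p,z in(("tab",(284,236),73),("line",(240,306),64),("lineA",(203,287),64),("lineB",(280,325),64),("red",(201,409),48)):
    X=unproj(a,*g(*p),z)[:2]-C;print(n,X.round(1),np.degrees(np.arctan2(X[1],X[0])).round(1),np.hypot(*X).round(1))
A=unproj(a,*g(203,287),64);B=unproj(a,*g(280,325),64);d=B-A;print("line normal az",np.degrees(np.arctan2(-d[0],d[1])))
```

```text
tab [36.5  6.3] 9.8 37.1
line [53.9  7.5] 7.9 54.4
lineA [55.6 -3.3] -3.4 55.7
lineB [51.7 18.7] 19.9 55.0
red [74.2 12. ] 9.2 75.2
tab [35.1  6.3] 10.2 35.7
line [52.5  7.5] 8.1 53.0
lineA [54.2 -3.3] -3.5 54.3
lineB [50.3 18.7] 20.5 53.6
red [72.8 12. ] 9.4 73.8
line normal az 10.125270717485478
```

Call:
{"api": "drive_tool", "payload": {"commands": [0, 0, 0, 0, 0, 1, 1, 0, 0, 0, 0, 0, 2, 1, 0, 0, 0, 0, 0, 2, 1, 0, 0, 0.003, 0, 0, 2, 1, 0, 0, 0.007, 0, 0, 2, 1, 0, 0, 0.012, 0, 0, 2, 1, 0, 0, 0.02, 0, 0, 2, 1, 0, 0, 0.035, 0, 0, 2, 1, 0, 0, 0.06, 0, 0, 2, 1, 0, 0, 0.085, 0, 0, 2, 1, 0, 0, 0.09, 0, 0, 2, 1]}}

```text
time_s: 16.45
tool_pos: [585.5, -159.8, 203.1]
eef_rot: [0.997, 0.083, 0.001, 0.001]
contact_force: [-0.9, -0.2, -1.1]
gripper_width: 21.1
```

```bash
python3 ov.py s16
python3 - <<'E'
from h import *
a=env.get_image("scene")
save(a,"s17.png",(220,90,320,190),6)
E
```

```text
[ 585.21 -159.75  202.45] y az -80.46 tilt [ 2.1e-03 -6.0e-04 -1.0e+00] F [-0.2 -0.1 -1. ] M [ 0.01 -0.04  0.01] 16.5 w 21.396928564347043 [ 0.42  0.42 -0.27  1.69  0.13  1.05 -1.29]
```

View pics/s17.png

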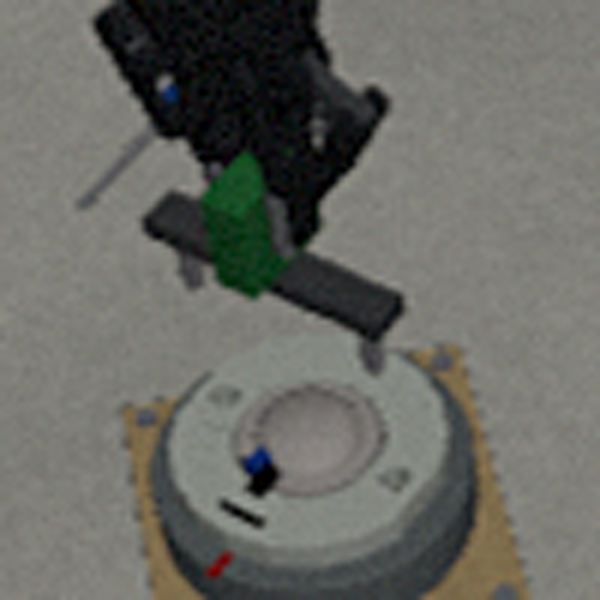

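Call:
{"api": "drive_tool", "payload": {"commands": [0, 0.01, 0, 0, 0, 4, 1, 0, 0.03, 0, 0, 0, 11, 1, 0, 0.055, 0, 0, 0, 18, 1, 0, 0.085, 0, 0, 0, 26, 1, 0, 0.115, 0, 0, 0, 34, 1, 0, 0.145, 0, 0, 0, 42, 1, 0, 0.175, 0, 0, 0, 50, 1, 0, 0.205, 0, 0, 0, 58, 1, 0, 0.235, 0, 0, 0, 66, 1, 0, 0.265, 0, 0, 0, 74, 1, 0, 0.295, 0, 0, 0, 82, 1, 0, 0.32, 0, 0, 0, 89, 1, 0.0005, 0.34, 0, 0, 0, 95, 1, 0.0005, 0.3485, 0, 0, 0, 97.1, 1, 0.0005, 0.3485, 0, 0, 0, 97.1, 1, 0.0005, 0.3485, -0.03, 0, 0, 97.1, 1, 0.0005, 0.3485, -0.06, 0, 0, 97.1, 1, 0.0005, 0.3485, -0.08, 0, 0, 97.1, 1, 0.0005, 0.3485, -0.08, 0, 0, 97.1, 1, 0.0005, 0.3485, -0.08, 0, 0, 97.1, 1]}}

```text
time_s: 19.05
tool_pos: [585.7, 188.9, 121.8]
eef_rot: [0.598, 0.802, 0.0, 0.0]
contact_force: [0.4, -0.6, -1.5]
gripper_width: 21.3
```

Run:
```python
from ov import *
ov("s18",(330,180,400,265),7)
b=env.get_image("top");save(b,"t18.png",(330,170,430,245),8)
```

```text
[585.79 189.   121.9 ] y az 16.61 tilt [ 1.4e-03  3.0e-04 -1.0e+00] F [-0.3 -0.6 -2.5] M [-0.03  0.04  0.02] 19.1 w 21.408010437949553 [ 0.11  0.61 -0.65  1.71  0.43  0.97 -0.41]
```

View pics/s18.png

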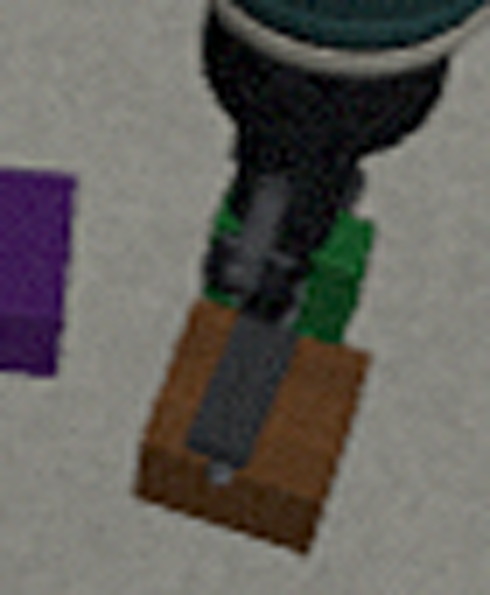

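View pics/t18.png

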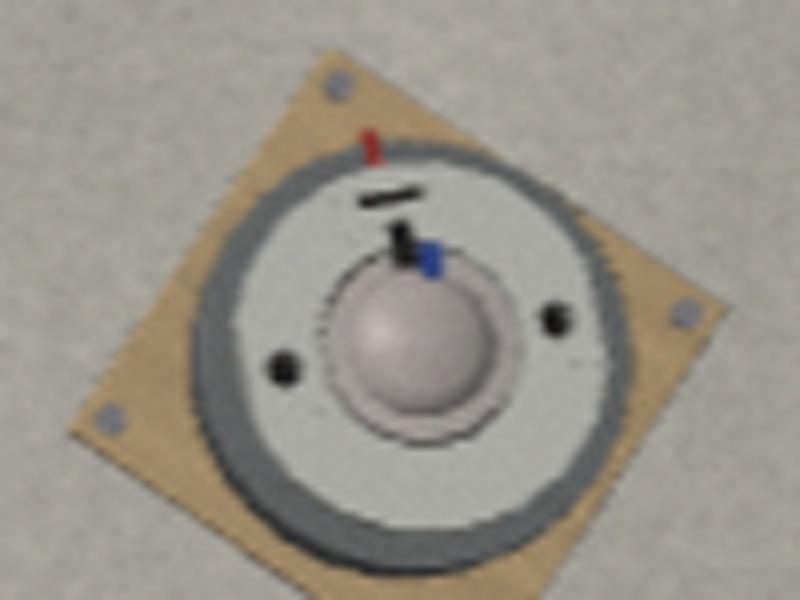

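Call:
{"api": "drive_tool", "payload": {"commands": [0, 0, -0.015, 0, 0, 0, 1, 0, 0, -0.03, 0, 0, 0, 1, 0, 0, -0.042, 0, 0, 0, 1, 0, 0, -0.048, 0, 0, 0, 1, 0, 0, -0.051, 0, 0, 0, 1, 0, 0, -0.052, 0, 0, 0, 1, 0, 0, -0.052, 0, 0, 0, 1, 0, 0, -0.052, 0, 0, 0, 1]}}

```text
time_s: 20.15
tool_pos: [585.1, 189.0, 69.6]
eef_rot: [0.597, 0.802, -0.0, 0.0]
contact_force: [-6.2, -1.3, 10.6]
gripper_width: 21.5
```

Run:
```python
from ov import *
ov("s19",(330,180,400,265),7)
```

```text
[585.11 188.99  69.64] y az 16.64 tilt [ 2.e-04 -4.e-04 -1.e+00] F [-6.8 -2.9 10.3] M [-0.59  1.42 -0.  ] 20.2 w 21.57615568374082 [ 0.09  0.67 -0.61  1.74  0.48  0.88 -0.45]
```

View pics/s19.png

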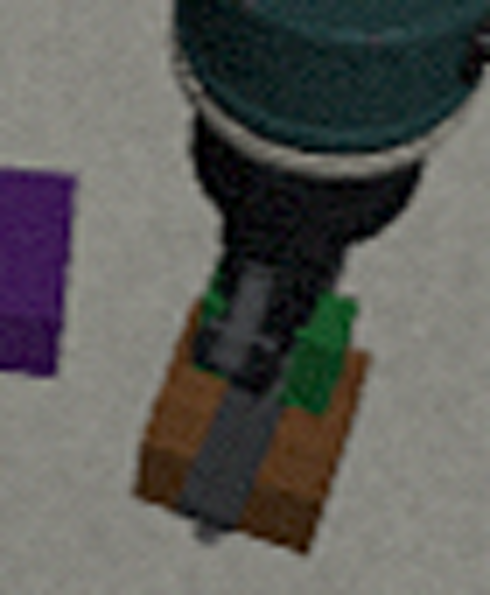

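The spanner sits astride the block with about 10 N of contact, so I release it and rise.

Call:
{"api": "drive_tool", "payload": {"commands": [0, 0, 0, 0, 0, 0, 0.6, 0, 0, 0, 0, 0, 0, 0.4, 0, 0, 0, 0, 0, 0, 0, 0, 0, 0, 0, 0, 0, 0, 0, 0, 0, 0, 0, 0, 0, 0, 0, 0, 0, 0, 0, 0, 0, 0, 0, 0, 0, 0, 0, 0, 0, 0.02, 0, 0, 0, 0, 0, 0, 0.05, 0, 0, 0, 0, 0, 0, 0.09, 0, 0, 0, 0, 0, 0, 0.13, 0, 0, 0, 0, -0.06, 0, 0.16, 0, 0, 0, 0, -0.12, 0, 0.18, 0, 0, 0, 0, -0.15, 0, 0.18, 0, 0, 0, 0, -0.15, 0, 0.18, 0, 0, 0, 0]}}

```text
time_s: 22.08
tool_pos: [433.5, 189.2, 250.5]
eef_rot: [0.597, 0.802, 0.0, 0.002]
contact_force: [1.1, 0.9, 0.2]
gripper_width: 85.7
```

Run:
```python
from ov import *
a=ov("s20",(330,180,400,265),7)
b=env.get_image("top");save(b,"t20.png",(230,170,430,260),4)
save(a,"s21.png")
for q,n in((a,"s"),(b,"t")):
  for k in("torch","tester","boxed_bulb","spanner"):
    print(k,n,[(np.round(r["centre"]).tolist(),round(r["confidence"],2)) for r in env.spot_point(k,q)[:2]])
```

```text
[434.93 188.95 250.27] y az 16.67 tilt [ 0.0026 -0.0011 -1.    ] F [ 0.6 -0.5  0.3] M [ 0.01  0.   -0.02] 22.125 w 85.65864446113194 [ 0.26  0.19 -0.82  1.93  0.16  1.08 -0.33]
torch s [([628.0, -398.0, -5.0], 0.95), ([593.0, 190.0, -2.0], 0.47)]
tester s [([442.0, -424.0, -3.0], 0.67), ([575.0, -113.0, 66.0], 0.18)]
boxed_bulb s [([773.0, -28.0, -2.0], 0.86), ([586.0, 188.0, 88.0], 0.55)]
spanner s [([632.0, 208.0, 10.0], 0.62), ([586.0, 192.0, 46.0], 0.56)]
torch t [([631.0, -395.0, 1.0], 0.87)]
tester t [([439.0, -420.0, 1.0], 0.58)]
boxed_bulb t [([775.0, -30.0, -3.0], 0.85), ([588.0, -157.0, 1.0], 0.42)]
spanner t [([588.0, 192.0, 46.0], 0.59)]
```

View pics/s20.png

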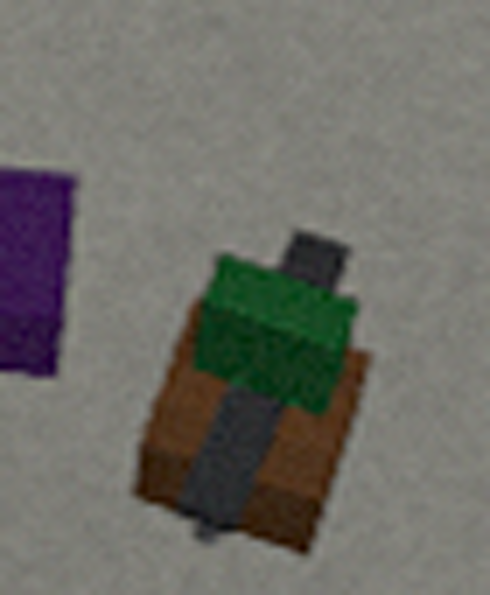

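View pics/t20.png

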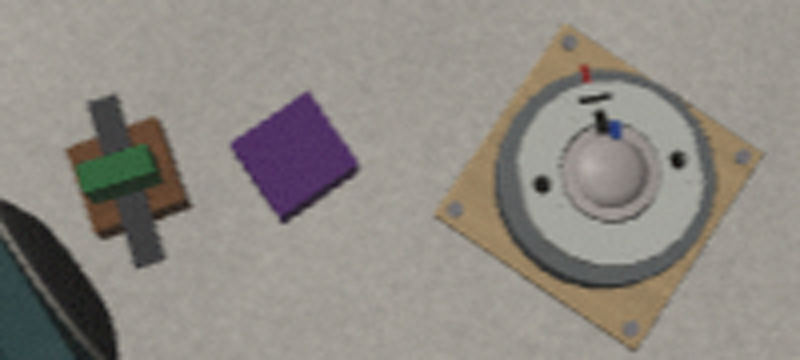

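Run:
```python
from h import *
b=env.get_image("top")
g=lambda u,v:(330+(u+.5)/8-.5,170+(v+.5)/8-.5)
A=unproj(b,*g(284,369),64);B=unproj(b,*g(555,321),64);R=unproj(b,*g(371,148),48);C=(A+B)/2
d=A-B;print(C,np.hypot(*d[:2]),"tab az",np.degrees(np.arctan2(-d[0],d[1])),"red",np.degrees(np.arctan2(R[1]-C[1],R[0]-C[0])))
T=unproj(b,*g(404,245),73);print("tab direct",np.degrees(np.arctan2(T[1]-C[1],T[0]-C[0])),np.hypot(*(T-C)[:2]))
```

```text
[ 585.83855643 -159.24883275   64.        ] 99.45198391597019 tab az 9.489308391363133 red 9.230523758140883
tab direct 9.188385008434693 35.34228044953039
```

The tab is at 9.2 to 9.5° and the red line at 9.2°, so the collar is locked. I hand the job in.

```bash
python3 -c "
from rig import env
print(env.close_job(), env.state()['time_s'])"
```

```text
the job is handed in; nothing more can be done
the job is handed in; nothing more can be done
```

The diffuser is locked and the spanner is back astride its wooden block. I handed the job in after about 22 s of the 56 s allowed.

- **Turning:** I lifted the spanner and lowered both prongs to about 12 mm depth, going by tool height. I turned it about 75° clockwise, which includes the small slack of the prongs in the holes. I then backed off 2° inside that slack and lifted out.
- **Lock check:** in the top view the collar's tab lies at 9.2–9.5° and the red line at 9.2°, with the blue lug pushed round and against the tab. One earlier scene-view reading, taken before lifting out, put the black line at about 8°, still well inside the 7° tolerance.
- **Black line:** it runs across the collar's face, not outward as described. I judged alignment by its middle, the tab and the two holes.
- **Spanner:** the pictures show it released, with its bar across the block's top. The trained network puts it at (586–588, 192, 46) mm; the block's centre was measured at about (590, 189) mm. The highest wrist force I read was about 13 N, while setting it down.
- **Other things:** the torch, tester and boxed bulb read within about 4 mm of where they started, which is the networks' own accuracy.

No check failed. In x the two cameras differ by about 3 mm, so I aligned the prongs with the holes by eye in the scene view before lowering them.

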